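# Pack the microscope optics into their caddy

## Task

Pack the loose microscope optics into the grey three-compartment caddy, each standing upright on the caddy's floor: both eyepieces in the widest compartment, the long objective in the middle one and the short objective in the narrow end one. Leave the things that only look like them (open adapter tube, dropper bottle, balance weight), the dish and the little box standing where they are.

Things in the scene. Friction and masses are not known exactly. Their poses are not given: they have to be found in the camera images.
- caddy: Fixed low grey tray, 220 x 66 mm; walls 3 thick, 14 high; floor 4 thick. Three compartments in a row along x, each 60 wide inside in y, centred on y=0: widest x -107 to 3, middle x 6 to 60, narrow x 63 to 107 mm. Origin: centre of underside; x towards the narrow one, z up. Left or right of the loose things, any yaw; across from it lies a flat cardboard slide folder (no use).
- eyepiece_a: Microscope eyepiece standing upright, 50 mm tall: a bright steel foot of 26 mm diameter and 20 mm height, above it a black head of 34 mm diameter (from 20 to 50 mm height) with a round 16 mm glass lens in its flat top. About 70 g. Origin: centre of its underside; z up along its axis; round.
- eyepiece_b: The second eyepiece, the same as the first: 50 mm tall, steel foot 26 mm across and 20 mm high, black head 34 mm across with a glass lens in its top. About 70 g. Origin: centre of its underside; z up along its axis; round.
- objective_long: The long microscope objective, standing upright, 60 mm tall: black barrel of 26 mm diameter up to 40 mm height with steel rings, then a cone narrowing to a bright steel nose of 12 mm diameter. About 100 g. Origin: centre of its underside; z up along its axis; round.
- objective_short: The short microscope objective, standing upright, 38 mm tall: straight black barrel of 26 mm diameter with steel rings, flat steel front face on top with a black-rimmed small lens in its middle. About 60 g. Origin: centre of its underside; z up along its axis; round.
- adapter_tube: Look-alike of the eyepieces: a short black thin-walled tube, open right through so the table shows inside it, 34 mm outside and 28 mm inside diameter, 30 mm tall, standing upright, no lens. Loose; not for the caddy, stays where it is. Origin: centre of its underside; z up along its axis; round.
- dropper_bottle: Look-alike of the long objective: a small amber glass bottle of 28 mm diameter with a black pointed dropper cap, 62 mm tall in all, standing upright. Loose; not for the caddy, stays where it is. Origin: centre of its underside; z up along its axis; round.
- balance_weight: Look-alike of the short objective: a plain brass balance weight of 26 mm diameter with a small button of 18 mm diameter on a neck on top, 38 mm tall in all, standing upright, no lens. Loose; not for the caddy, stays where it is. Origin: centre of its underside; z up along its axis; round.
- petri_dish: Clear lidded dish with amber content, 57 mm diameter, 15 mm high. Loose; not for the caddy, stays where it is. Origin: centre of its underside; z up along its axis; round.
- coverslip_box: Small square box, white below with a blue lid and a paper label, 42 x 42 mm, 16 mm high. Loose; not for the caddy, stays where it is. Origin: centre of its underside, x and y along its sides, z up.
Not all that is in view belongs to the job. What is shaped like the eyepiece_a but purple is not meant.

How it is judged (in metres and radians):
At the end, for the whole second after the job is handed in: Eyepieces in the widest compartment, long objective in the middle one, short objective in the narrow one: each on its floor (within 4 mm), upright within 0.15 rad, released, at rest. Tube, bottle, weight, dish and box within 20 mm of where they began, tipped less than 0.3 rad (x of eyepiece_a in the frame of caddy between -0.097 and -0.007 m and y of eyepiece_a in the frame of caddy between -0.02 and 0.02 m and z of eyepiece_a in the frame of caddy between 0.001 and 0.008 m and angle between each of eyepiece_a, eyepiece_b, objective_long, objective_short's own z axis and vertical below 0.15 rad and linear speed of each of eyepiece_a, eyepiece_b, objective_long, objective_short below 0.02 m/s and angular speed of each of eyepiece_a, eyepiece_b, objective_long, objective_short below 0.2 rad/s and x of eyepiece_b in the frame of caddy between -0.097 and -0.007 m and y of eyepiece_b in the frame of caddy between -0.02 and 0.02 m and z of eyepiece_b in the frame of caddy between 0.001 and 0.008 m and x of objective_long in the frame of caddy between 0.016 and 0.05 m and y of objective_long in the frame of caddy between -0.02 and 0.02 m and z of objective_long in the frame of caddy between 0.001 and 0.008 m and x of objective_short in the frame of caddy between 0.073 and 0.097 m and y of objective_short in the frame of caddy between -0.02 and 0.02 m and z of objective_short in the frame of caddy between 0.001 and 0.008 m and distance of each of adapter_tube, dropper_bottle, balance_weight, petri_dish, coverslip_box from where it was at the start of the episode below 0.02 m and angle between each of adapter_tube, dropper_bottle, balance_weight, petri_dish, coverslip_box's own z axis and vertical below 0.3 rad); the robot touches nothing.
It fails at once if the adapter tube is moved from its place by more than 20 mm or tipped by more than 0.3 rad (distance of adapter_tube from where it was at the start of the episode above 0.02 m or angle between adapter_tube's own z axis and vertical above 0.3 rad).
It fails at once if the dropper bottle is moved from its place by more than 20 mm or tipped by more than 0.3 rad (distance of dropper_bottle from where it was at the start of the episode above 0.02 m or angle between dropper_bottle's own z axis and vertical above 0.3 rad).
It fails at once if the balance weight is moved from its place by more than 20 mm or tipped by more than 0.3 rad (distance of balance_weight from where it was at the start of the episode above 0.02 m or angle between balance_weight's own z axis and vertical above 0.3 rad).
It fails at once if the petri dish is moved from its place by more than 20 mm or tipped by more than 0.3 rad (distance of petri_dish from where it was at the start of the episode above 0.02 m or angle between petri_dish's own z axis and vertical above 0.3 rad).
It fails at once if the coverslip box is moved from its place by more than 20 mm or tipped by more than 0.3 rad (distance of coverslip_box from where it was at the start of the episode above 0.02 m or angle between coverslip_box's own z axis and vertical above 0.3 rad).
It also fails if it takes over 109 s, if anything falls off the work surface, if the arm or the gripper's body presses on something with over 40 N, if the wrist force passes 120 N, or if a joint passes its speed limit or range.

## Robot

A 7-joint arm with a two-finger parallel gripper is mounted at the origin on the work surface. World frame = base frame: x ahead of the robot, y to its left, z up, the work surface at z = 0. Lengths are in mm, angles in rad, forces in N, time in s.
With the tool pointing down it reaches from about 400 to 850 mm from the base axis. Payload 10.4 kg.
Tool frame: the origin (TCP) lies midway between the tips of the shut fingers; the grasp point (between the pads) lies 19 mm behind it; z points along the fingers, y is the line along which they close (so a half turn about z gives the same grasp; the last joint's range is limited). The gripper opens to 87 mm and grips with 3 to 60 N. Pads are 19 mm wide; open, the fingers measure 117 mm over their backs; the gripper's body (75 mm by 190 mm) begins 51 mm behind the grasp point.
Start: joints at [1.281, 0.332, -0.065, 1.46, 0.022, 1.35, -0.088], TCP at [164.8, -602.904, 222.576] pointing down, gripper open.
Joint ranges: [-2.6, 2.6], [-0.5, 2.12], [-1.47, 1.34], [0.16, 2.42], [-1.27, 4.41], [0.06, 2.06], [-2.6, 2.6]. Speed limits (rad/s): [2.22, 2.22, 2.79, 2.79, 3.14, 3.14, 3.14].

## Interface

Orientations are given as a rotation vector (axis times angle).
In Python, from workcell import ctrl gives the robot as it stands.
- The arm moves only by the tool handwheel, called after "Request:" as name([rows], argument=value, ...), one row to a line, values as JSON. Schema: {"type":"object","properties":{"offsets":{"type":"array","items":{"type":"array","items":{"type":"number"},"minItems":5,"maxItems":5},"minItems":1,"maxItems":10},"force":{"type":"number"},"only":{"type":"string"},"quiet":{"type":"boolean"},"lines":{"type":"string"}},"required":["offsets"],"additionalProperties":false}. offsets is a list of rows, 1 to 10 of them, each of 5 numbers: dx, dy, dz in normalised numbers (1 is 750 mm), then a turn about the tool's z in shares of 2 rad (1.0 is 2 rad), then the finger opening in mm; each row is the pose to reach, as a shift and turn from the pose commanded when the call began, along the tool's axes at that moment; what a row does not reach only later rows make up. A row lasts 1/8 s, in which the tool goes at most 62.5 mm and 0.188 rad, less where a joint would pass 70% of its speed; a pose out of reach is approached as far as the arm can. The fingers move at their own pace and stop on an object; force is the grip in N (left out, the last holds). Time passes only in rows, so rows that do not move let the fingers close. The tool returns the time, the measured TCP pose, the force, the opening and the grip force at its end. only (a regular expression) keeps the lines of the reply that match it, lines (a string "A,B") keeps lines A to B, and quiet returns only ok. A shift or turn number past 1, either way, is cut back to 1. Input that does not fit is refused with a message, and nothing moves.
- ctrl.get_state(): the state, without advancing time (a new reading comes with each control period).
- ctrl.snapshot(name): name is "side" or "top" or "wrist"; returns the picture (480x640x3 uint8, red, green, blue); there is no depth.
- ctrl.calibration(name): a dict with "mtx" (3x3 intrinsics, pixels), "xyz" and "orientation" of the camera in the world; the wrist camera has in their place "hand_eye" (4x4, takes a point from camera to tool coordinates, whose origin is the TCP and whose axes are the flange's). Camera axes: x right, y down, z forward; pixel columns grow to the right and rows downward; lengths in mm; the calibration is good to about 2 mm. A picture is of the moment at which its call begins: read the wrist's pose just before it. calibration takes no time and is no camera call.
- ctrl.job_done(): hands the job in; it is judged then, once.
The state is a dict: "clock": time; "joint_positions": joint angles; "qd": joint speeds; "joint_torque": joint torques, N m; "position": TCP position; "tool_rot": TCP orientation; "force": force on the tool from outside, world axes, zero at the start; "wrist_torque": the same for the moment, N m; "gripper_width": finger opening in mm; "grip_force": force on a finger pad.
Only numpy, scipy, OpenCV 4.12 (cv2) and the standard library are available. Lean on these libraries where they do the work, as an engineer would, in place of code of your own. Each camera call takes 0.05 s, during which the arm holds its last target. There are 200 camera calls.

## Working session

There is one attempt and no reset: what is moved stays moved. The work goes in short steps, Python scripts to look and compute and a tool call to move; the robot and the scene stay as the last step left them, time stands still between calls to the robot, and variables do not carry over. Pictures are saved under pics/ and viewed, at most 14 in all, crops included, and the job is handed in when it is done.

```bash
ls; mkdir -p pics; python3 - <<'E'
from workcell import ctrl
import cv2
s=ctrl.get_state();print(s['clock'],s['position'],s['tool_rot'],s['gripper_width'])
for n in('top','side','wrist'):
    cv2.imwrite(f'pics/{n}0.png',ctrl.snapshot(n)[:,:,::-1]);print(n,ctrl.calibration(n))
E
```

```text
pics
0.0 [ 164.64741183 -602.50842654  221.7243316 ] [-3.11224087e+00 -4.17703163e-01  4.73373656e-04] 86.92475006778275
top {'mtx': array([[475.19816472,   0.        , 312.0442296 ],
       [  0.        , 475.19816472, 241.27744428],
       [  0.        ,   0.        ,   1.        ]]), 'xyz': array([335.19473265,  11.32851474, 958.79554673]), 'orientation': array([-2.06970157,  2.12398507, -0.25213405])}
side {'mtx': array([[456.19089192,   0.        , 322.44099604],
       [  0.        , 456.19089192, 245.78572743],
       [  0.        ,   0.        ,   1.        ]]), 'xyz': array([311.06158275, 607.06347469, 502.76384336]), 'orientation': array([-0.45798232,  2.61338924, -1.31406531])}
wrist {'mtx': array([[432.54638642,   0.        , 323.90693329],
       [  0.        , 432.54638642, 235.32696464],
       [  0.        ,   0.        ,   1.        ]]), 'hand_eye': array([[ 4.53810998e-05, -9.66433628e-01, -2.56916409e-01,
         7.03456887e+01],
       [ 9.99999781e-01, -1.25637173e-04,  6.49242607e-04,
         8.83748072e-01],
       [-6.59728139e-04, -2.56916383e-01,  9.66433411e-01,
        -1.60811553e+02],
       [ 0.00000000e+00,  0.00000000e+00,  0.00000000e+00,
         1.00000000e+00]])}
```

View pics/top0.png

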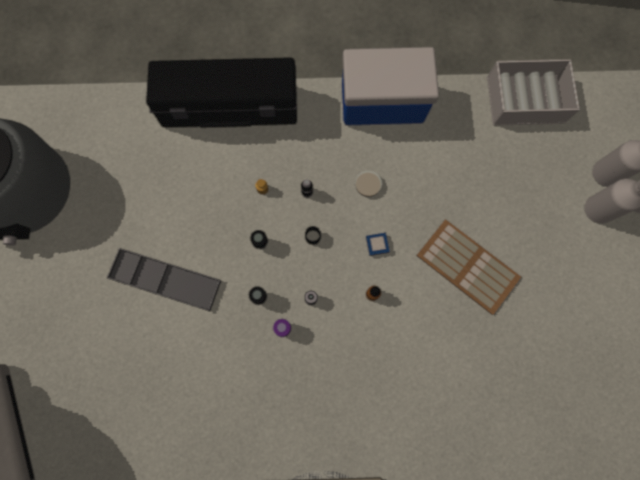

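View pics/side0.png

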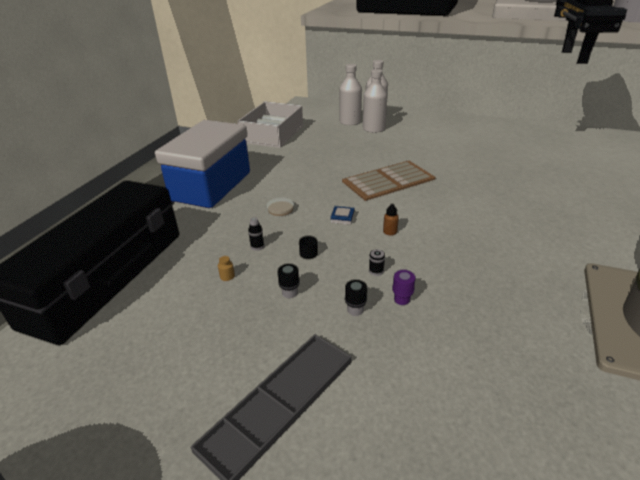

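The top view shows:
- Eyepieces at (259,239) and (258,295).
- Long objective at (307,188) and short objective at (311,297).
- Tube at (313,235), bottle at (374,293) and weight at (262,186).
- Purple decoy at (282,328).
- Caddy corners near (118,250), (222,285), (212,309) and (108,275), with the narrow end on the left.

The side view agrees: eyepieces at (288,270) and (356,287), short objective at (377,255), long objective at (256,230).

```bash
cat > h.py <<'E'
import numpy as np, cv2
from scipy.spatial.transform import Rotation as R
from workcell import ctrl
def cam(n,s=None):
    c=ctrl.calibration(n)
    if n!='wrist': return c['mtx'],R.from_rotvec(c['orientation']).as_matrix(),np.array(c['xyz'])
    T=R.from_rotvec(s['tool_rot']).as_matrix();h=c['hand_eye']
    return c['mtx'],T@h[:3,:3],T@h[:3,3]+s['position']
def ray(C,uv):
    d=C[1]@np.linalg.inv(C[0])@np.array([*uv,1.]);return C[2],d/np.linalg.norm(d)
def plane(C,uv,z):
    o,d=ray(C,uv);return o+d*(z-o[2])/d[2]
def proj(C,p):
    q=C[0]@C[1].T@(np.asarray(p,float)-C[2]);return q[:2]/q[2]
def tri(*cu):
    A=0;b=0;L=[]
    for C,uv in cu:
        o,d=ray(C,uv);P=np.eye(3)-np.outer(d,d);A=A+P;b=b+P@o;L.append((P,o))
    p=np.linalg.solve(A,b);return p,[float(np.linalg.norm(P@(p-o))) for P,o in L]
E
python3 - <<'E'
from h import *
np.set_printoptions(precision=1,suppress=True)
T=cam('top');S=cam('side');s=ctrl.get_state()
print(R.from_rotvec(s['tool_rot']).as_matrix())
for n,t,q in [('eyeA',(259,239),(288,270)),('eyeB',(258,295),(356,287)),('long',(307,183),(254,221)),('short',(311,297),(377,255)),('purple',(282,328),(404,276))]:
    print(n,*tri((T,t),(S,q)))
for n,uv,z in [('tube',(313,235),30),('bottle',(375,292),50),('weight',(262,186),30),('dish',(369,184),15),('box',(377,244),16)]: print(n,plane(T,uv,z))
for c in [(118,250),(222,285),(212,309),(108,275)]: print('cad',plane(T,c,14))
t=cv2.imread('pics/top0.png')[160:350,95:405];cv2.imwrite('pics/top0c.png',cv2.resize(t,None,fx=2.58,fy=2.58,interpolation=cv2.INTER_CUBIC))
t=cv2.imread('pics/side0.png')[190:480,180:440];cv2.imwrite('pics/side0c.png',cv2.resize(t,None,fx=2,fy=2,interpolation=cv2.INTER_CUBIC))
E
```

```text
[[ 1.   0.3 -0. ]
 [ 0.3 -1.   0. ]
 [-0.  -0.  -1. ]]
eyeA [563.7 110.9  48.8] [1.7356976461539069, 1.7356976461538574]
eyeB [452.5 112.7  47.3] [0.9839610842868095, 0.9839610842867598]
long [674.2  13.3  57. ] [0.7329528168437054, 0.7329528168437034]
short [447.2  10.9  35. ] [0.6820349412882748, 0.6820349412881368]
purple [389.4  67.1  49.6] [1.6606684926253625, 1.6606684926253923]
tube [572.1   3.6  30. ]
bottle [ 451.2 -112.1   50. ]
weight [679.4 106.4  30. ]
dish [ 683.6 -117.2   15. ]
box [ 553.4 -126.4   16. ]
cad [555.  401.3  14. ]
cad [477.7 188.2  14. ]
cad [430.4 207.1  14. ]
cad [503.9 417.8  14. ]
```

View pics/top0c.png

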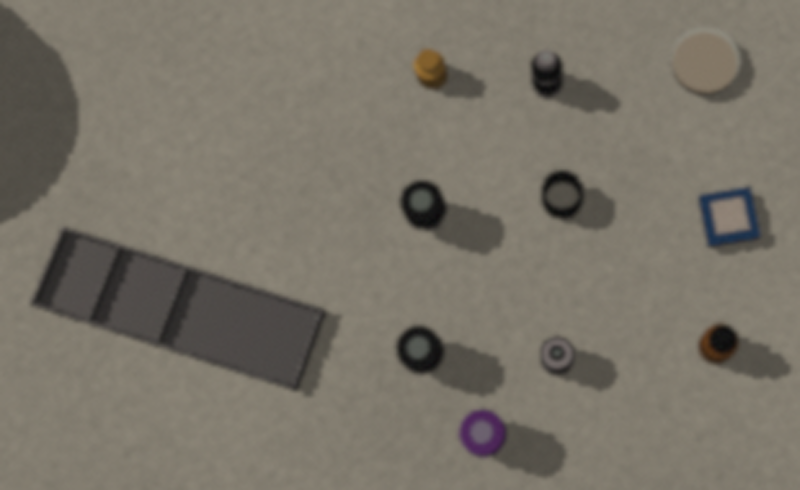

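View pics/side0c.png

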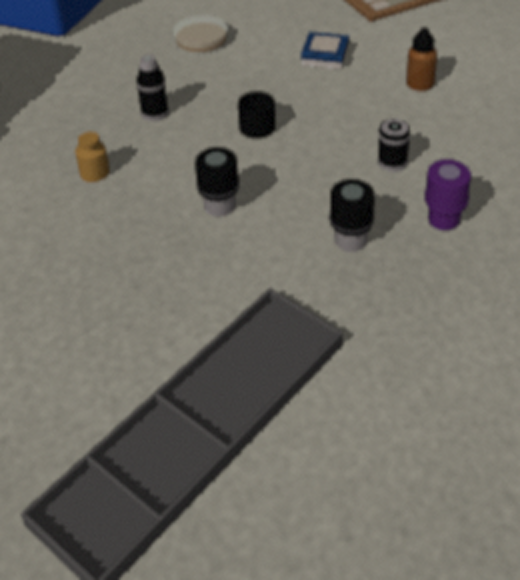

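Both crops agree on identity. In the top crop the caddy corners are at (64,229), (327,309), (300,391) and (32,304), and the lens centres at (421,200) and (419,345). The short objective's face is at (557,353) and the long one's nose at (546,58). I'll refine from these and triangulate the caddy rim.

```bash
python3 - <<'E'
from h import *
np.set_printoptions(precision=1,suppress=True)
T=cam('top');S=cam('side')
t=lambda u,v:((u+.5)/2.58-.5+95,(v+.5)/2.58-.5+160)
q=lambda u,v:((u+.5)/2-.5+180,(v+.5)/2-.5+190)
for n,a,b in [('eyeA',(421,200),(217,157)),('eyeB',(419,346),(353,192)),('long',(546,58),(149,61)),('short',(557,353),(394,130)),('cadR1',(327,309),(272,290)),('cadR2',(300,391),(349,335)),('cadL1',(64,229),(25,517)),]:
    print(n,*tri((T,t(*a)),(S,q(*b))))
c=np.float32([plane(T,t(*a),14)[:2] for a in [(64,229),(327,309),(300,391),(32,304)]])
r=cv2.minAreaRect(c);print(c,r,c.mean(0))
u=(c[0]+c[3]-c[1]-c[2]);yaw=np.arctan2(u[1],u[0]);print('yaw',yaw)
s=ctrl.get_state();M=R.from_rotvec(s['tool_rot']).as_matrix();print('tool x ang',np.arctan2(M[1,0],M[0,0]))
E
```

```text
eyeA [564.3 112.1  53.7] [0.09428548524473616, 0.09428548524495022]
eyeB [453.2 113.8  50.9] [0.2723403158356916, 0.2723403158356274]
long [674.   14.3  59.6] [0.2904374207804773, 0.2904374207806251]
short [447.8  11.7  36. ] [0.40321561021307006, 0.40321561021308333]
cadR1 [489.4 190.2  10.4] [0.10828011375733122, 0.1082801137572075]
cadR2 [425.9 210.    9.1] [0.6697575594647389, 0.6697575594647931]
cadL1 [558.8 399.3  12.4] [0.2578654011577407, 0.25786540115774664]
[[558.2 398.5]
 [488.9 189.6]
 [426.1 209.1]
 [498.8 419.3]] ((493.53265380859375, 303.3998107910156), (222.4432373046875, 65.77935028076172), 70.91056823730469) [493.  304.1]
yaw 1.2442238
tool x ang 0.26678801669134666
```

Measured heights are 54, 51, 60, 36 and about 11 mm, against 50, 50, 60, 38 and 14 given. The caddy comes out 222 x 66 mm at (493,304), yaw 1.24. All of that is consistent, so I'll move.

```bash
cat >> h.py <<'E'
CAD=np.array([493.3,303.7]);CY=1.241
def cad(x,y=0): c,s=np.cos(CY),np.sin(CY);return CAD+np.array([c*x-s*y,s*x+c*y])
def go(*ps,yaw=CY):
    s=ctrl.get_state();M=R.from_rotvec(s['tool_rot']).as_matrix()
    a=np.arctan2(M[1,0],M[0,0]);t=-((yaw-a+np.pi)%(2*np.pi)-np.pi)
    for p in ps: print(np.round(M.T@(np.array(p)-s['position']),1),round(t,3))
E
python3 -c "
from h import *
go((564,112,160))"
```

```text
[ 573.6 -584.    62.5] -0.974
```

The rows are not in the units I measure in: shifts go in shares of 750 mm and turns go in shares of 2 rad. I convert before sending: -584 mm is -0.7787, 574 mm is 0.7653, -0.974 rad is -0.487.

Request:
handwheel([
  [0.7653, -0.7787, 0.0827, -0.487, 60],
  [0.7653, -0.7787, 0.0827, -0.487, 60],
  [0.7653, -0.7787, 0.0827, -0.487, 60],
  [0.7653, -0.7787, 0.0827, -0.487, 60],
  [0.7653, -0.7787, 0.0827, -0.487, 60],
  [0.7653, -0.7787, 0.0827, -0.487, 60],
  [0.7653, -0.7787, 0.0827, -0.487, 60],
  [0.7653, -0.7787, 0.0827, -0.487, 60],
  [0.7653, -0.7787, 0.0827, -0.487, 60],
  [0.7653, -0.7787, 0.0827, -0.487, 60],
], force=20)

```text
clock: 1.4
position: [469.6, -57.3, 175.4]
tool_rot: [2.556, 1.825, 0.0]
force: [0.9, 0.3, -0.1]
gripper_width: 59.7
grip_force: 0.0
```

```bash
python3 -c "
from h import *
go((564,112,160))"
```

```text
[190.8  34.3  15.3] -0.001
```

In the tool's units: 191 mm is 0.2547, 34 mm is 0.0453.

Request:
handwheel([
  [0.2547, 0.0453, 0.02, 0, 60],
  [0.2547, 0.0453, 0.02, 0, 60],
  [0.2547, 0.0453, 0.02, 0, 60],
  [0.2547, 0.0453, 0.02, 0, 60],
  [0.2547, 0.0453, 0.02, 0, 60],
  [0.2547, 0.0453, 0.02, 0, 60],
])

```text
clock: 2.15
position: [563.0, 108.8, 160.4]
tool_rot: [2.557, 1.823, -0.001]
force: [0.3, 0.1, 0.6]
gripper_width: 60.2
grip_force: 0.0
```

```bash
python3 -c "
from h import *
s=ctrl.get_state();im=ctrl.snapshot('wrist');cv2.imwrite('pics/w1.png',im[:,:,::-1]);C=cam('wrist',s)
for n,p in [('A',(564,112,50)),('tube',(572,3,30))]: print(n,proj(C,p))
print(s['position'])
go((564.3,112.1,22))"
```

```text
A [322.3966842  225.92895178]
tube [380.08917376 349.7554671 ]
[562.9580887  108.79111015 160.41323987]
[  3.7   0.  138.6] -0.003
```

View pics/w1.png

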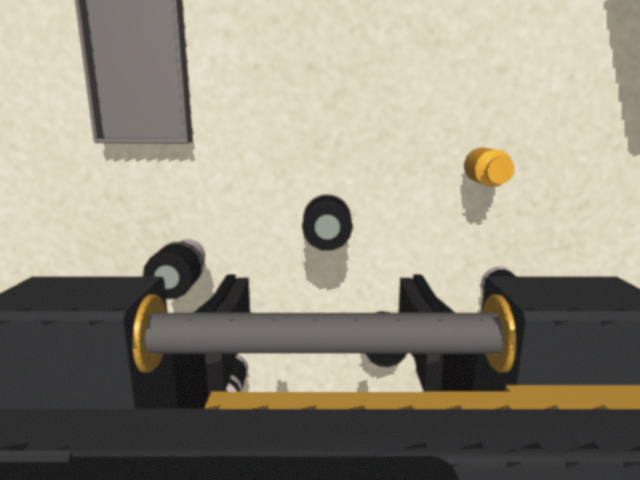

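The wrist view shows eyepiece A's lens at (327,227), predicted (322,226), so it sits about 3 mm further along tool y. The caddy's wide-end corners are at (95,143) and (190,143). I'll correct and grasp.

```bash
python3 -c "
from h import *
from types import SimpleNamespace
s=ctrl.get_state();C=cam('wrist',s)
print(plane(C,(327,227),50), plane(C,(95,143),14),plane(C,(190,142),14),cad(-110,33),cad(-110,-33))"
```

```text
[566.66499016 110.28006053  50.        ] [431.04775913 211.36592412  14.        ] [493.76487013 190.43424489  14.        ] [426.45488815 210.31514565] [488.89803745 188.94102333]
```

Request:
handwheel([
  [0.004, 0.004, 0.04, 0, 60],
  [0.004, 0.004, 0.1067, 0, 60],
  [0.004, 0.004, 0.1827, 0, 60],
  [0.004, 0.004, 0.1827, 0, 60],
  [0.004, 0.004, 0.1827, 0, 34],
  [0.004, 0.004, 0.1827, 0, 30],
  [0.004, 0.004, 0.1827, 0, 30],
  [0.004, 0.004, 0.1827, 0, 30],
], force=20)

```text
clock: 3.2
position: [567.5, 112.7, 24.5]
tool_rot: [2.555, 1.826, 0.002]
force: [-1.4, -0.6, 6.8]
gripper_width: 33.5
grip_force: 20.0
```

```bash
python3 -c "
from h import *
p=np.array([3.5,1.0])+cad(-78);print(p)
go((567.5,112.7,130),(*p,130))"
```

```text
[471.53967362 230.90355082]
[ 1.000e-01  2.000e-01 -1.055e+02] -0.0
[  80.8 -128.9 -105.7] -0.0
```

In the tool's units: -129 mm is -0.172, -106 mm is -0.1413.

Request:
handwheel([
  [0, 0, -0.0733, 0, 30],
  [0, 0, -0.1413, 0, 30],
  [0.04, -0.064, -0.1413, 0, 30],
  [0.08, -0.128, -0.1413, 0, 30],
  [0.108, -0.172, -0.1413, 0, 30],
  [0.108, -0.172, -0.1413, 0, 30],
  [0.108, -0.172, -0.1413, 0, 30],
])

```text
clock: 4.08
position: [471.5, 230.4, 129.5]
tool_rot: [2.556, 1.826, 0.0]
force: [-0.1, -0.9, -1.0]
gripper_width: 33.3
grip_force: 20.0
```

```bash
python3 -c "
from h import *
np.set_printoptions(precision=1,suppress=True)
s=ctrl.get_state();im=ctrl.snapshot('wrist');cv2.imwrite('pics/w2.png',im[:,:,::-1]);C=cam('wrist',s)
for x in (-110,110):
  for y in (33,-33): print(x,y,proj(C,(*cad(x,y),14)))
"
```

```text
-110 33 [269.3 277.3]
-110 -33 [366.6 277.3]
110 33 [ 256.1 -100.9]
110 -33 [ 376.6 -101. ]
```

View pics/w2.png

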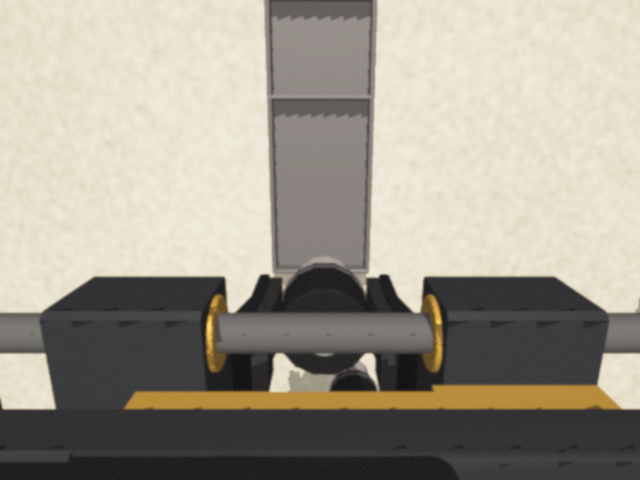

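The wide-end rim corners are at about (274,273) and (370,273). The first divider runs (270,97) to (375,97), and the held eyepiece is upright at column 322. I'll refit the caddy in this view.

```bash
python3 -c "
from h import *
np.set_printoptions(precision=2,suppress=True)
s=ctrl.get_state();C=cam('wrist',s)
P=[plane(C,u,14)[:2] for u in [(274,273),(370,273),(269.5,97),(375,97)]];print(P)
e=(P[0]+P[1])/2;d=(P[2]+P[3])/2;v=d-e;L=np.hypot(*v);print(L,'exp 114.5',np.linalg.norm(P[0]-P[1]),np.linalg.norm(P[2]-P[3]),np.arctan2(v[1],v[0]))
v/=L;print('centre',e+110*v,d-4.5*v)
"
```

```text
[array([430.81, 211.83]), array([492.2 , 190.71]), array([468.33, 318.97]), array([529.06, 298.07])]
113.51499774389991 exp 114.5 64.92800407408552 64.22222150221917 1.2369822542783337
centre [497.54 305.2 ] [497.22 304.27]
```

```bash
sed -i 's/493.3,303.7/497.3,304.7/;s/CY=1.241/CY=1.239/' h.py; python3 -c "
from h import *
p=cad(-80);print(p)
go((*p,60),(*p,29))"
```

```text
[471.24064753 229.06330157]
[-1.  -0.2 69.3] 0.0
[ -1.   -0.3 100.3] 0.0
```

In the tool's units: 100.5 mm is 0.134, 100 mm is 0.1333.

Request:
handwheel([
  [-0.0013, 0, 0.0667, 0, 30],
  [-0.0013, 0, 0.1067, 0, 30],
  [-0.0013, 0, 0.1267, 0, 30],
  [-0.0013, 0, 0.1333, 0, 30],
  [-0.0013, 0, 0.134, 0, 30],
  [-0.0013, 0, 0.134, 0, 30],
])

```text
clock: 4.88
position: [471.5, 230.3, 29.8]
tool_rot: [2.556, 1.826, 0.002]
force: [-0.4, -0.5, -0.3]
gripper_width: 33.6
grip_force: 20.0
```

Request:
handwheel([
  [0, 0, 0, 0, 50],
  [0, 0, 0, 0, 50],
  [0, 0, 0, 0, 50],
  [0, 0, -0.0667, 0, 60],
  [0, 0, -0.14, 0, 60],
  [0, 0, -0.14, 0, 60],
])

```text
clock: 5.62
position: [472.8, 231.4, 137.9]
tool_rot: [2.554, 1.825, 0.01]
force: [-0.5, -0.6, -1.2]
gripper_width: 59.4
grip_force: 0.0
```

```bash
python3 -c "
from h import *
go((455.6,112.2,134),(455.6,112.2,24))"
```

```text
[-118.4   22.4    3.5] 0.002
[-118.8   21.7  113.5] 0.002
```

In the tool's units: -118 mm is -0.1573, -60 mm is -0.08.

Request:
handwheel([
  [-0.08, 0.0133, 0, 0, 60],
  [-0.1573, 0.0293, 0, 0, 60],
  [-0.1573, 0.0293, 0, 0, 60],
  [-0.1573, 0.0293, 0, 0, 60],
])

```text
clock: 6.12
position: [453.3, 111.4, 133.7]
tool_rot: [-2.557, -1.826, 0.0]
force: [-0.0, 0.6, 0.2]
gripper_width: 60.0
grip_force: 0.0
```

```bash
python3 -c "
from h import *
s=ctrl.get_state();im=ctrl.snapshot('wrist');cv2.imwrite('pics/w3.png',im[:,:,::-1]);C=cam('wrist',s)
print(proj(C,(455.6,112.2,50)), proj(C,(471,229,54)))
go((455.6,112.2,24))"
```

```text
[325.74908757 239.9709133 ] [280.1908433   23.44011124]
[  0.7   2.3 109.7] 0.003
```

View pics/w3.png

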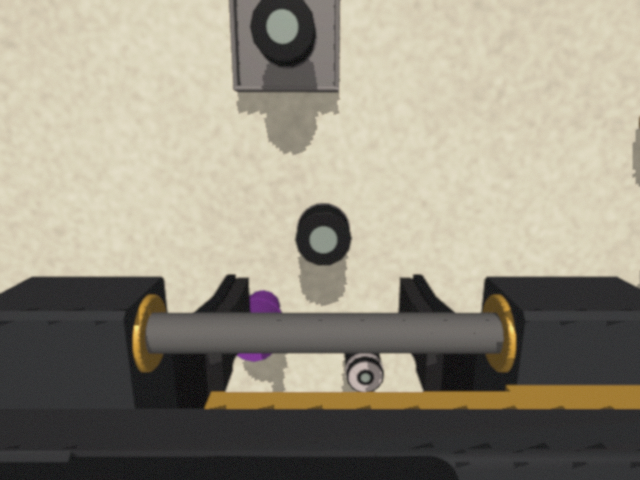

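Eyepiece A stands in the wide compartment with its lens at (283,26). Eyepiece B's lens is at (323,239), within 2 mm of the prediction. Grasping B.

In the tool's units: 109 mm is 0.1453, 85 mm is 0.1133.

Request:
handwheel([
  [0.0013, 0.0013, 0.0533, 0, 60],
  [0.0013, 0.0013, 0.1133, 0, 60],
  [0.0013, 0.0013, 0.1453, 0, 60],
  [0.0013, 0.0013, 0.1453, 0, 60],
  [0.0013, 0.0013, 0.1453, 0, 34],
  [0.0013, 0.0013, 0.1453, 0, 30],
  [0.0013, 0.0013, 0.1453, 0, 30],
  [0.0013, 0.0013, 0.1453, 0, 30],
], force=20)

```text
clock: 7.18
position: [454.9, 111.9, 25.3]
tool_rot: [2.556, 1.826, 0.001]
force: [-1.2, -0.0, 3.6]
gripper_width: 33.4
grip_force: 20.0
```

```bash
python3 -c "
from h import *
p=cad(-28)
go((*ctrl.get_state()['position'][:2],130),(*p,130),(*p,29))"
```

```text
[ 0.000e+00  1.000e-01 -1.047e+02] 0.002
[ 168.2  -22.4 -104.7] 0.002
[168.2 -22.5  -3.7] 0.002
```

In the tool's units: 168 mm is 0.224, -105 mm is -0.14.

Request:
handwheel([
  [0, 0, -0.0733, 0, 30],
  [0, 0, -0.14, 0, 30],
  [0.08, -0.0107, -0.14, 0, 30],
  [0.16, -0.0213, -0.14, 0, 30],
  [0.224, -0.03, -0.14, 0, 30],
  [0.224, -0.03, -0.14, 0, 30],
  [0.224, -0.03, -0.08, 0, 30],
  [0.224, -0.03, -0.0267, 0, 30],
  [0.224, -0.03, -0.0067, 0, 30],
  [0.224, -0.03, -0.0067, 0, 30],
])

```text
clock: 8.43
position: [487.7, 277.7, 29.8]
tool_rot: [-2.556, -1.826, 0.001]
force: [0.2, 0.9, -1.3]
gripper_width: 33.2
grip_force: 20.0
```

Request:
handwheel([
  [0, 0, 0.0007, 0, 30],
  [0, 0, 0.0007, 0, 30],
  [0, 0, 0.0007, 0, 50],
  [0, 0, 0.0007, 0, 50],
  [0, 0, 0.0007, 0, 50],
  [0, 0, -0.0667, 0, 60],
  [0, 0, -0.14, 0, 60],
  [0, 0, -0.14, 0, 60],
])

```text
clock: 9.43
position: [489.6, 279.8, 139.1]
tool_rot: [2.555, 1.826, 0.01]
force: [-0.1, -0.4, -1.3]
gripper_width: 59.6
grip_force: 0.0
```

```bash
python3 -c "
from h import *
go((676.3,12.7,134))"
```

```text
[-192.2  263.2    5.5] 0.002
```

In the tool's units: 263 mm is 0.3507, -192 mm is -0.256.

Request:
handwheel([
  [-0.256, 0.3507, 0, 0, 60],
  [-0.256, 0.3507, 0, 0, 60],
  [-0.256, 0.3507, 0, 0, 60],
  [-0.256, 0.3507, 0, 0, 60],
  [-0.256, 0.3507, 0, 0, 60],
  [-0.256, 0.3507, 0, 0, 60],
  [-0.256, 0.3507, 0, 0, 60],
  [-0.256, 0.3507, 0, 0, 60],
])

```text
clock: 10.42
position: [673.5, 13.7, 134.8]
tool_rot: [-2.553, -1.829, -0.0]
force: [0.2, 0.7, 0.1]
gripper_width: 60.1
grip_force: 0.0
```

```bash
python3 -c "
from h import *
s=ctrl.get_state();im=ctrl.snapshot('wrist');cv2.imwrite('pics/w4.png',im[:,:,::-1]);C=cam('wrist',s)
print(proj(C,(676.3,12.7,60)))
go((676.3,12.7,14))"
```

```text
[327.72101684 246.88517878]
[-1.00e-01  2.90e+00  1.21e+02] 0.005
```

View pics/w4.png

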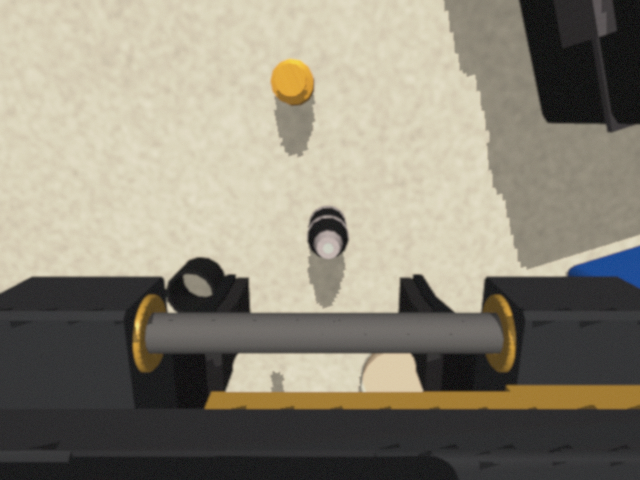

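The long objective's nose is at (328,247), matching the prediction. Clearances are fine, so I'll grasp it.

In the tool's units: 120 mm is 0.16, 115 mm is 0.1533.

Request:
handwheel([
  [0, 0.004, 0.0533, 0, 60],
  [0, 0.004, 0.1133, 0, 60],
  [0, 0.004, 0.1533, 0, 60],
  [0, 0.004, 0.16, 0, 60],
  [0, 0.004, 0.16, 0, 60],
  [0, 0.004, 0.16, 0, 26],
  [0, 0.004, 0.16, 0, 22],
  [0, 0.004, 0.16, 0, 22],
  [0, 0.004, 0.16, 0, 22],
], force=25)

```text
clock: 11.6
position: [677.2, 10.3, 15.1]
tool_rot: [2.556, 1.826, 0.0]
force: [-2.0, 0.7, 1.4]
gripper_width: 28.6
grip_force: 0.9
```

```bash
python3 -c "
from h import *
p=cad(33);z=ctrl.get_state()['position'][2]
go((*ctrl.get_state()['position'][:2],140),(*p,140),(*p,z+4.3))"
```

```text
[  -0.     0.  -124.9] 0.002
[ 253.2 -265.5 -124.9] 0.002
[ 253.2 -265.6   -4.3] 0.002
```

Request:
handwheel([
  [0, 0, 0, 0, 22],
  [0, 0, 0, 0, 22],
  [0, 0, 0, 0, 22],
])

```text
clock: 11.98
position: [677.0, 10.4, 15.0]
tool_rot: [-2.556, -1.826, 0.0]
force: [-2.7, 1.3, 3.6]
gripper_width: 25.4
grip_force: 25.0
```

```bash
python3 -c "
from h import *
p=cad(33);z=ctrl.get_state()['position'][2]
go((*p,140),(*p,z+4.3))"
```

```text
[ 253.2 -265.4 -125. ] 0.002
[ 253.2 -265.3   -4.3] 0.002
```

In the tool's units: -265 mm is -0.3533, -125 mm is -0.1667.

Request:
handwheel([
  [0, 0, -0.08, 0, 22],
  [0, 0, -0.1667, 0, 22],
  [0, 0, -0.1667, 0, 22],
  [0.336, -0.3533, -0.1667, 0, 22],
  [0.336, -0.3533, -0.1667, 0, 22],
  [0.336, -0.3533, -0.1667, 0, 22],
  [0.336, -0.3533, -0.1667, 0, 22],
  [0.336, -0.3533, -0.1667, 0, 22],
  [0.336, -0.3533, -0.1667, 0, 22],
  [0.336, -0.3533, -0.1667, 0, 22],
])

```text
clock: 13.22
position: [504.4, 339.3, 139.2]
tool_rot: [-2.547, -1.835, 0.0]
force: [0.7, -0.0, -0.8]
gripper_width: 25.3
grip_force: 25.0
```

Request:
handwheel([
  [0, 0, 0, 0, 22],
  [0, 0, 0, 0, 22],
  [0, 0, 0, 0, 22],
])

```text
clock: 13.6
position: [508.9, 333.4, 139.6]
tool_rot: [2.558, 1.824, -0.0]
force: [0.7, 0.3, -1.4]
gripper_width: 25.3
grip_force: 25.0
```

```bash
python3 -c "
from h import *
p=cad(32)
go((*p,60),(*p,19.3))
s=ctrl.get_state();C=cam('wrist',s);im=ctrl.snapshot('wrist');cv2.imwrite('pics/w5.png',im[:,:,::-1])
for x in (61.5,110):
  for y in (33,-33): print(x,y,proj(C,(*cad(x,y),14)))"
```

```text
[ 1.1 -1.7 79.6] -0.0
[  1.2  -1.7 120.3] -0.0
61.5 33 [270.26754146 180.71781583]
61.5 -33 [369.84547762 180.69499723]
110 33 [267.80515084 104.30442675]
110 -33 [371.91952581 104.27725725]
```

View pics/w5.png

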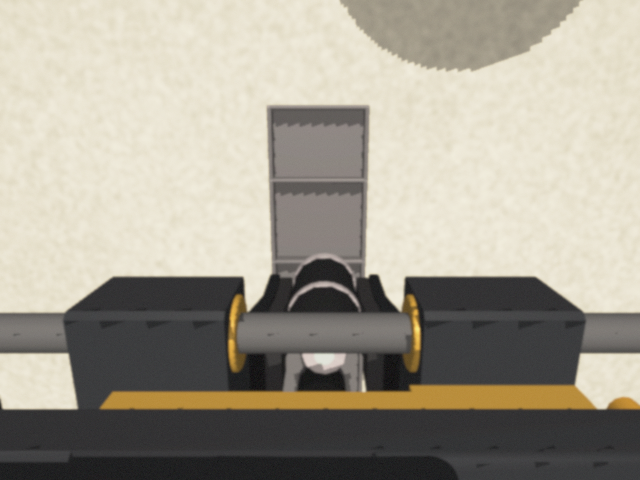

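The far caddy edge is at row 106 (predicted 104), the second divider at row 180 (predicted 181), columns 268–369. The fit is good and the long objective is held upright, so I'll place it.

In the tool's units: 120 mm is 0.16, 119 mm is 0.1587.

Request:
handwheel([
  [0.0013, -0.0027, 0.0667, 0, 22],
  [0.0013, -0.0027, 0.12, 0, 22],
  [0.0013, -0.0027, 0.1493, 0, 22],
  [0.0013, -0.0027, 0.1587, 0, 22],
  [0.0013, -0.0027, 0.16, 0, 22],
  [0.0013, -0.0027, 0.16, 0, 22],
])

```text
clock: 14.4
position: [507.3, 336.7, 21.2]
tool_rot: [2.556, 1.826, 0.003]
force: [0.5, -0.5, -0.9]
gripper_width: 25.4
grip_force: 25.0
```

Request:
handwheel([
  [0, 0, 0, 0, 42],
  [0, 0, 0, 0, 42],
  [0, 0, 0, 0, 42],
  [0, 0, 0, 0, 42],
  [0, 0, -0.0667, 0, 50],
  [0, 0, -0.1533, 0, 60],
  [0, 0, -0.1533, 0, 60],
])

```text
clock: 15.28
position: [508.3, 338.2, 139.8]
tool_rot: [2.556, 1.826, 0.012]
force: [-0.6, 0.3, 0.7]
gripper_width: 58.2
grip_force: 0.0
```

```bash
python3 -c "
from h import *
go((450,10.5,134))"
```

```text
[-329.    51.     4.1] 0.002
```

In the tool's units: -329 mm is -0.4387, 51 mm is 0.068.

Request:
handwheel([
  [-0.4387, 0.068, 0.0027, 0, 60],
  [-0.4387, 0.068, 0.0027, 0, 60],
  [-0.4387, 0.068, 0.0027, 0, 60],
  [-0.4387, 0.068, 0.0027, 0, 60],
  [-0.4387, 0.068, 0.0027, 0, 60],
  [-0.4387, 0.068, 0.0027, 0, 60],
  [-0.4387, 0.068, 0.0027, 0, 60],
  [-0.4387, 0.068, 0.0027, 0, 60],
])

```text
clock: 16.27
position: [448.3, 9.5, 132.7]
tool_rot: [-2.555, -1.828, -0.0]
force: [-0.3, 1.5, 0.3]
gripper_width: 59.9
grip_force: 0.0
```

```bash
python3 -c "
from h import *
s=ctrl.get_state();im=ctrl.snapshot('wrist');cv2.imwrite('pics/w6.png',im[:,:,::-1]);C=cam('wrist',s)
print(proj(C,(450,10.5,38)))
go((450,10.5,13))"
```

```text
[324.65626035 235.27723911]
[  1.1   1.4 119.8] 0.004
```

View pics/w6.png

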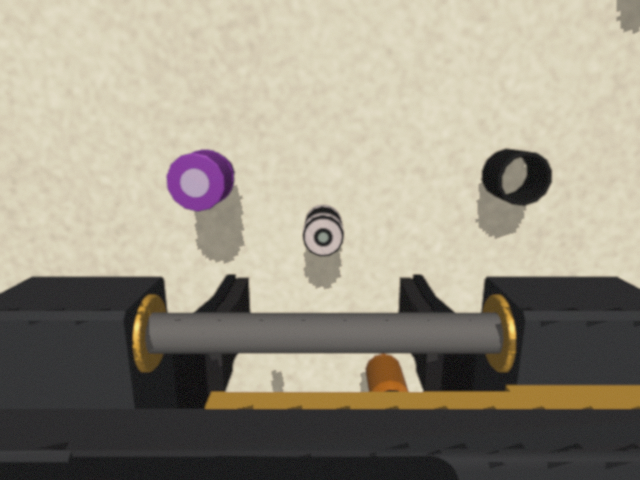

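The short objective's face is at (323,237), with the purple decoy (200,180) and the tube (517,178) well clear of the fingers. Grasping.

In the tool's units: 119 mm is 0.1587, 115 mm is 0.1533.

Request:
handwheel([
  [0.0007, 0.0007, 0.0533, 0, 60],
  [0.0007, 0.0007, 0.1133, 0, 60],
  [0.0007, 0.0007, 0.1533, 0, 60],
  [0.0007, 0.0007, 0.1587, 0, 60],
  [0.0007, 0.0007, 0.1587, 0, 60],
  [0.0007, 0.0007, 0.1587, 0, 22],
  [0.0007, 0.0007, 0.1587, 0, 22],
  [0.0007, 0.0007, 0.1587, 0, 22],
  [0.0007, 0.0007, 0.1587, 0, 22],
  [0.0007, 0.0007, 0.1587, 0, 22],
], force=25)

```text
clock: 17.58
position: [448.8, 8.6, 13.9]
tool_rot: [2.556, 1.826, -0.0]
force: [-0.1, -0.4, 2.0]
gripper_width: 24.6
grip_force: 25.0
```

Request:
handwheel([
  [0, 0, 0, 0, 22],
  [0, 0, 0, 0, 22],
])

```text
clock: 17.82
position: [448.8, 8.6, 13.9]
tool_rot: [2.556, 1.826, -0.0]
force: [-1.6, -0.4, 3.5]
gripper_width: 24.9
grip_force: 25.0
```

```bash
python3 -c "
from h import *
p=cad(84.5);z=ctrl.get_state()['position'][2]
go((*p,140),(*p,z+4.3))"
```

```text
[ 380.3  -49.9 -126.2] 0.002
[380.3 -49.9  -4.4] 0.002
```

In the tool's units: 380 mm is 0.5067, -126 mm is -0.168.

Request:
handwheel([
  [0, 0, -0.08, 0, 22],
  [0, 0, -0.168, 0, 22],
  [0, 0, -0.168, 0, 22],
  [0.5067, -0.0667, -0.168, 0, 22],
  [0.5067, -0.0667, -0.168, 0, 22],
  [0.5067, -0.0667, -0.168, 0, 22],
  [0.5067, -0.0667, -0.168, 0, 22],
  [0.5067, -0.0667, -0.168, 0, 22],
  [0.5067, -0.0667, -0.168, 0, 22],
  [0.5067, -0.0667, -0.168, 0, 22],
])

```text
clock: 19.08
position: [521.9, 389.6, 137.7]
tool_rot: [-2.547, -1.833, 0.003]
force: [-0.6, 0.2, -0.7]
gripper_width: 24.4
grip_force: 25.0
```

Request:
handwheel([
  [0, 0, 0, 0, 22],
  [0, 0, 0, 0, 22],
  [0, 0, 0, 0, 22],
])

```text
clock: 19.45
position: [525.5, 382.7, 139.9]
tool_rot: [2.557, 1.823, 0.0]
force: [0.8, 0.6, -0.7]
gripper_width: 24.2
grip_force: 25.0
```

```bash
python3 -c "
from h import *
p=cad(84.5)
go((*p,60),(*p,18.4))
s=ctrl.get_state();C=cam('wrist',s);im=ctrl.snapshot('wrist');cv2.imwrite('pics/w7.png',im[:,:,::-1])
for x in (110,):
  for y in (33,-33): print(x,y,proj(C,(*cad(x,y),14)))"
```

```text
[ 1.7 -1.3 79.9] -0.0
[  1.7  -1.4 121.5] -0.0
110 33 [270.98406705 185.85876391]
110 -33 [370.14818167 185.81339576]
```

View pics/w7.png

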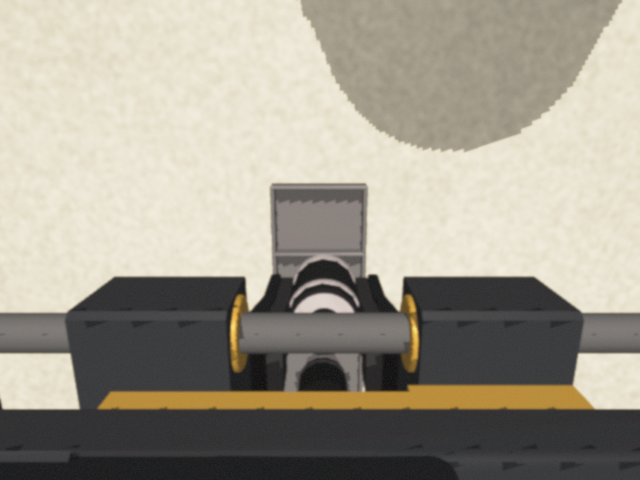

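The rim's far edge is at row 186, as predicted, and the short objective is held upright over its compartment. Placing.

In the tool's units: 121 mm is 0.1613, 120 mm is 0.16.

Request:
handwheel([
  [0.0027, -0.0013, 0.0667, 0, 22],
  [0.0027, -0.0013, 0.12, 0, 22],
  [0.0027, -0.0013, 0.1507, 0, 22],
  [0.0027, -0.0013, 0.16, 0, 22],
  [0.0027, -0.0013, 0.1613, 0, 22],
  [0.0027, -0.0013, 0.1613, 0, 22],
])

```text
clock: 20.25
position: [525.1, 387.2, 20.3]
tool_rot: [2.556, 1.826, 0.003]
force: [-0.2, 0.2, -0.5]
gripper_width: 24.3
grip_force: 25.0
```

Request:
handwheel([
  [0, 0, 0, 0, 42],
  [0, 0, 0, 0, 42],
  [0, 0, 0, 0, 42],
  [0, 0, 0, 0, 42],
  [0, 0, -0.0667, 0, 50],
  [0, 0, -0.1533, 0, 60],
  [-0.24, 0, -0.16, 0, 60],
  [-0.24, 0, -0.16, 0, 60],
  [-0.24, 0, -0.16, 0, 60],
  [-0.24, 0, -0.16, 0, 60],
])

```text
clock: 21.5
position: [466.4, 210.8, 138.5]
tool_rot: [2.56, 1.815, -0.003]
force: [0.6, -0.6, 0.1]
gripper_width: 59.7
grip_force: 0.0
```

Request:
handwheel([
  [-0.0533, 0, -0.0533, 0, 60],
  [-0.0533, 0, -0.0533, 0, 60],
  [-0.0533, 0, -0.0533, 0, 60],
])

```text
clock: 21.88
position: [453.2, 179.3, 178.9]
tool_rot: [2.555, 1.827, 0.001]
force: [-0.1, -0.5, 0.0]
gripper_width: 60.0
grip_force: 0.0
```

```bash
python3 - <<'E'
from h import *
s=ctrl.get_state();C=cam('wrist',s);im=ctrl.snapshot('wrist');cv2.imwrite('pics/w8.png',im[:,:,::-1])
t=ctrl.snapshot('top');d=ctrl.snapshot('side')
f=lambda a:cv2.resize(a[:,:,::-1],None,fx=1.8,fy=1.8,interpolation=cv2.INTER_CUBIC)
a=f(t[150:350,95:410]);b=f(d[190:480,180:440])
cv2.imwrite('pics/top8.png',a);cv2.imwrite('pics/side8.png',b)
for x,z in ((-80,54),(-28,54),(32,64),(84.5,42)): print(proj(C,(*cad(x),z)))
E
```

```text
[323.90126247 146.53576851]
[324.105797    60.67776367]
[324.39588616 -56.51051999]
[ 324.58331051 -145.09786267]
```

View pics/w8.png

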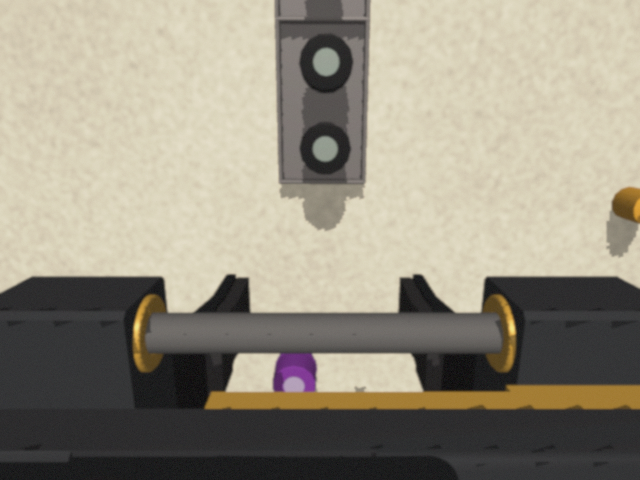

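View pics/side8.png

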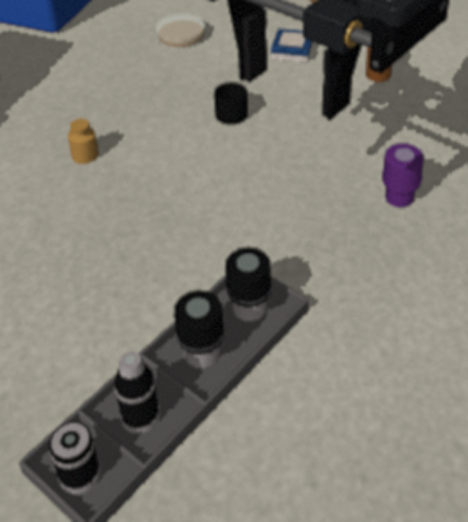

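All four optics stand upright and centred in their compartments. The wrist view has the eyepiece lenses at (325,62) and (325,148), against predicted (324,61) and (324,147). The side crop has the long objective's nose at (132,362) and the short objective's face at (70,440). The tube, weight, dish and box look undisturbed, and the gripper is clear.

```bash
python3 -c "
from workcell import ctrl
print(ctrl.job_done())"
```

```text
the job is handed in; nothing more can be done
None
```

I packed all four optics upright in their caddy compartments and handed the job in at about 22 s of the allowed 109 s; the hand-in gave no verdict, and the arm never went near the look-alikes, dish or box to grasp, though the bottle was mostly hidden in my last picture.

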